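Lay the spit bar in its rests and lift it three clicks

TASK

Lay the loose square spit bar across the two forked rests of the stand, lowering it right down into both notches before you let go of it. Then take the upright knob of the stand's ratchet lever and swing the lever (from your left to your right) exactly three clicks, never going over the fourth, which lifts the bar so that a drip tray can be slid under it. The lever springs back when let go, so finish while still holding the knob at the third click; leave the other things on the worktop where they are.

Things in the scene. Friction and masses are not known exactly. Their poses are not given: they have to be found in the camera images.
- bar_mid (a point): Centre of the loose plain steel spit bar, lying flat on the worktop to the right, beside the black hob. 16 mm square, 300 mm long along this point's y axis; its ends are 24 mm square caps, 10 mm long, on which it lies, so its centre is 12 mm above the worktop (underside 4 mm). 0.28 to 0.46 kg. Either end may go in either rest.
- rest_mid (a point): Where the bar's centre lies when seated: midway between the two forked rests of the fixed steel stand, 133 mm above the worktop at the start. y: along the seated bar, towards the left rest; x: across it, away from the lever; z up. Between the forks nothing is higher than 48 mm below this point (cross rod). Rises with the lever, 50 mm per rad.
- knob: Upright round black knob on the end of the ratchet lever; origin at its centre, 80 mm above the worktop, constant. 25 mm across; its top is 25 mm above the origin, the lever's 16 mm wide arm 29 mm below it. It moves with the lever on a circle of 95 mm radius about the axle; it also spins freely on its own upright pin, so a grip on it need not turn.
- axle (a point): Point on the lever's fixed upright axle, level with the knob's centre, 85 mm from rest_mid along -x (robot's side). Axes fixed to the stand, parallel to those of rest_mid. With the lever at angle a the knob's centre lies at x = -95 mm * cos(0.40 - a), y = +95 mm * sin(0.40 - a) in these axes.
- lever (a joint): Lever angle, rad: 0 = home at its stop, knob to the left; grows as the knob swings right (counter-clockwise from above). A spring pawl rides over tooth tops at 0.20, 0.42, 0.64, 0.86, 1.08; the push at the knob climbs steeply to 7-11 N 0.1 rad before each top, then falls to about 4 N in the notch beyond (third notch: 0.73). Stop at 1.15. Springs right home if let go.
- lemon: A lemon, 71x53x51 mm, bystander between bar and stand; origin at its underside.
- spice_jar: Spice jar with a green cap, 46 mm across, 106 mm high, bystander at the back; origin at the centre of its underside.
- honey_jar: Jar with a red lid, 65 mm across, 100 mm high, bystander at the back; origin at the centre of its underside.
- tin: Food tin, 75 mm across, 110 mm high, bystander behind the stand; origin at the centre of its underside.
- salt_shaker: Salt shaker, 44 mm across, 90 mm high, bystander to the left; origin at the centre of its underside.
- tumbler: Glass tumbler, 80 mm across, 88 mm high, bystander to the left; origin at the centre of its underside.
- bar: The same spit bar; origin at the centre of its underside (12 mm below bar_mid), y axis along the bar.
- yoke: The two forked rests and the rod that joins them; origin on the stand's underside below rest_mid at the start.
- rest_left (a point): Centre line of the left fork's notch, 110 mm along +y from rest_mid and level with it; axes as rest_mid. The fork is 14 mm thick along y; its notch is 20 mm wide, open upwards, with its floor 8 mm below this point; its tines flare to about 45 mm between their tops, 29 mm above this point.
- rest_right (a point): The same for the right fork, 110 mm along -y from rest_mid.

How it is judged:
By the outcome, as a careful person would: the job done as asked, in the order asked, and still so for the second after the job is handed in, while the arm keeps its last pose, push and grip.
It also fails if it takes over 64 s, if anything falls off the work surface, if the arm or the gripper's body presses on something with over 40 N, if the wrist force passes 120 N, or if a joint passes its speed limit or range.

ROBOT

A 7-joint arm with a two-finger parallel gripper is mounted at the origin on a cart in front of the work surface, level with it; the furniture and walls round the work are solid. World frame = base frame: x ahead of the robot, y to its left, z up, the work surface at z = 0. Lengths are in m, angles in rad, forces in N, time in s.
With the tool pointing down it reaches from about 0.4 to 0.875 m from the base axis. Payload 4.4 kg.
Tool frame: the origin (TCP) lies at the very end of the fingers, on their centre line; the grasp point (between the pads) lies 19 mm behind it; y points along the fingers, z is the direction in which the jaws open and shut, and the axes are right-handed (so a half turn about y gives the same grasp; the last joint's range is limited). The gripper opens to 85 mm and grips with 20 to 120 N. Pads are 22 mm wide; open, the fingers measure 114 mm over their backs; the gripper's body (76 mm by 85 mm) begins 54 mm behind the grasp point. The pads swing forward as they close: fully open they stand 13 mm farther back than shut.
Start: joints at [1.097, 0.628, 0.038, 1.517, -0.027, 0.996, -0.02], TCP at [0.258, -0.597, 0.231] pointing down, gripper open.
Joint ranges: [-3.06, 3.06], [-0.37, 2.12], [-1.25, 1.32], [0.18, 2.47], [-1.1, 4.24], [0.23, 1.98], [-2.94, 2.94]. Speed limits (rad/s): [2.57, 2.57, 3.14, 3.14, 3.14, 3.14, 3.14].

INTERFACE

Orientations are given as a unit quaternion [x, y, z, w].
In Python, from plant import state, grab_frame, job gives the robot as it stands.
- The arm moves only by the tool carry_out, never from a script. Its argument "moves" is a list of rows, each an object with "dp": the shift along the world's x, y, z in m, a list of three; "yaw": the turn about the world's z in rad; "jaw": the opening, from 0 (shut) to 1 (fully open). In form: [{"dp": [tx, ty, tz], "yaw": yaw, "jaw": jaw}, ...]. A call has 1 to 5 rows; each row is the pose to reach, as a shift and turn from the pose measured when the call began; what a row does not reach only later rows make up. A row lasts 1/8 s, in which the tool goes at most 62.5 mm and 10.7 degrees, less where a joint would pass 70% of its speed; a pose out of reach is approached as far as the arm can. A call with a gripper value outside its range is refused whole. The fingers move at their own pace and stop on an object; "grip_force" is the grip in N (left out, the last holds). Time passes only in rows, so rows that repeat a pose let the fingers close. It gives the time, the measured TCP pose, the force and the opening at its end, in the units of the state.
- state(): the state, without advancing time (a new reading comes with each control period).
- grab_frame(name): name is "scene" or "top"; returns a dict with "frame" (420x560x3 uint8, red, green, blue), "z_map" (420x560 float32, m along the optical axis (not along the pixel's ray), 0 where there is no reading), "fx", "fy", "cx", "cy" (pixels), "R" (3x3) and "t" (3): a world point X has camera coordinates R X + t. Camera axes: x right, y down, z forward; pixel columns grow to the right and rows downward; lengths in m; the calibration is good to about 2 mm. A picture is of the moment at which its call begins.
- job.close_job(): hands the job in, once; it reports no verdict.
The state is a dict: "clock": time; "joint_positions": joint angles; "qvel": joint speeds; "joint_torque": joint torques, N m; "tool_pos": TCP position; "orientation": TCP orientation; "wrist_force": force on the tool from outside, world axes, zero at the start; "ft_torque": the same for the moment, N m; "finger_gap": finger opening in m.
Only numpy, scipy, OpenCV 4.12 (cv2) and the standard library are available. Lean on these libraries where they do the work, as an engineer would, in place of code of your own. Each camera call takes 0.05 s, during which the arm holds its last target. There are 200 camera calls.

## Working session

There is one attempt and no reset: what is moved stays moved. The work goes in short steps, Python scripts to look and compute and a tool call to move; the robot and the scene stay as the last step left them, time stands still between calls to the robot, and variables do not carry over. Pictures are saved under pics/ and viewed, about 8 in all and at most 12, crops included, and the job is handed in when it is done.

Besides the shell and the picture viewer there is one more tool, called after "Emit:" as name(argument=value, ...) on one line, values as JSON. carry_out: Moves the arm, as the interface text tells. Its arguments: {"type":"object","properties":{"moves":{"type":"array"},"grip_force":{"type":"number"}},"required":["moves"]}

```bash
mkdir -p pics; python3 - <<'E'
from plant import state, grab_frame
import cv2,numpy as np
print(state())
for n in("scene","top"):
    f=grab_frame(n); np.savez(f"{n}0.npz",**f)
    cv2.imwrite(f"pics/{n}0.png",cv2.resize(f["frame"][:,:,::-1],None,fx=1.4,fy=1.4))
    print(n,f["fx"],f["fy"],f["cx"],f["cy"],f["R"],f["t"])
E
```

```text
{'clock': 0.0, 'joint_positions': array([ 1.0971827 ,  0.62932296,  0.03843686,  1.51839169, -0.0269718 ,
        0.99627158, -0.01999234]), 'qvel': array([ 1.23020041e-03,  1.15042449e-03, -8.45618360e-04, -1.06743183e-05,
       -5.50847017e-05, -7.87774796e-04, -1.10067970e-03]), 'joint_torque': array([-1.04513001e-03, -5.63409984e+01,  1.22523744e+00, -1.93453288e+01,
        1.07661783e-02,  1.04225779e-02, -1.66545271e-05]), 'tool_pos': array([ 0.25756497, -0.59610905,  0.23039643]), 'orientation': array([-0.14334565,  0.69310144, -0.69180935,  0.14304628]), 'wrist_force': array([-0.00461439, -1.15303996,  0.40454505]), 'ft_torque': array([0.06538686, 0.01507726, 0.00867438]), 'finger_gap': 0.08566490120531531}
scene 383.0381573324314 383.0381573324314 276.52266588343764 214.79406018857722 [[ 0.51140729 -0.85928387  0.00968579]
 [-0.74152423 -0.44696212 -0.50036655]
 [ 0.43428608  0.24870886 -0.8657595 ]] [-0.25012408  0.55119319  0.72199173]
top 472.4240067325081 472.4240067325081 283.06893756665977 213.48203994206872 [[-0.02491011 -0.99959328 -0.01388419]
 [-0.98616881  0.02684732 -0.16355521]
 [ 0.16386144  0.00961798 -0.98643648]] [0.08477659 0.61320077 1.42702751]
```

View pics/scene0.png

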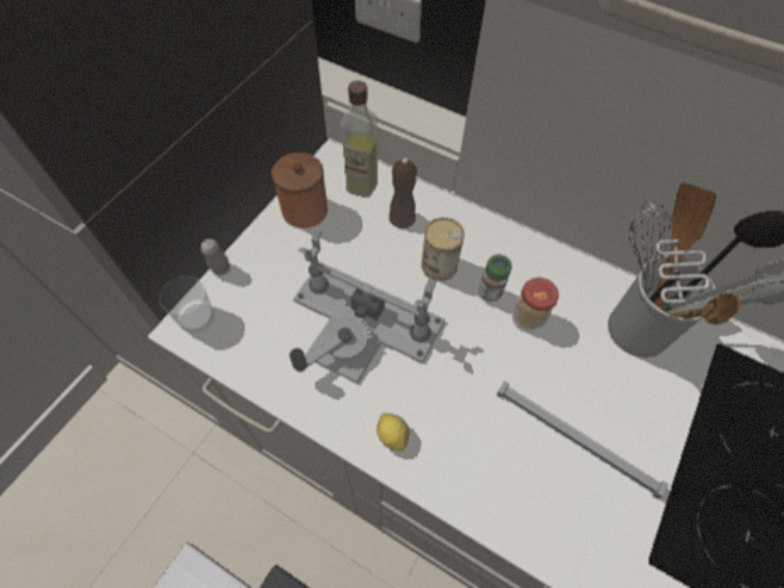

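View pics/top0.png

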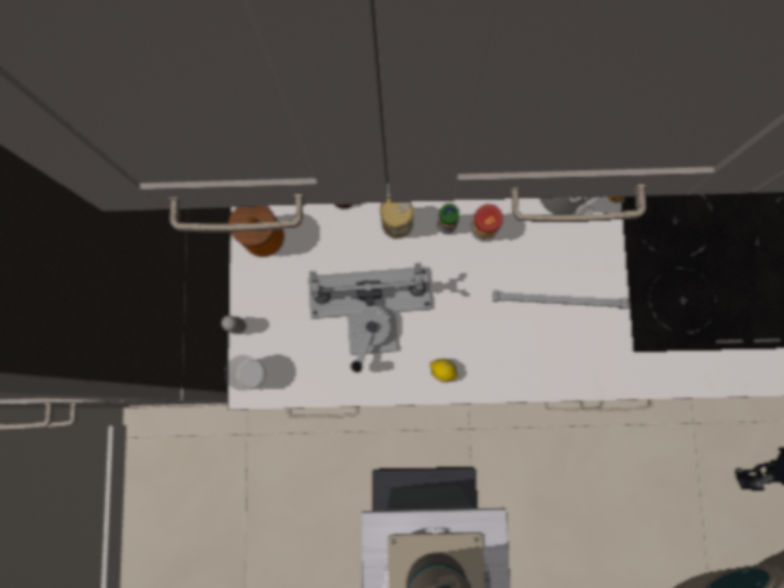

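The scene view shows the bar from (503,389) to (661,490), the knob at (299,359), the fork tops near (316,240) and (432,287), and the lemon at (393,431). The top view shows the bar from (497,296) to (626,303), the knob at (357,366) and the axle hub at (373,326). Next I'll measure them with depth.

```bash
cat > h.py <<'E'
import numpy as np,cv2
def cloud(f):
    z=f["z_map"].astype(float); v,u=np.mgrid[:z.shape[0],:z.shape[1]]
    c=np.stack([(u-f["cx"])/f["fx"]*z,(v-f["cy"])/f["fy"]*z,z],-1)
    P=(c-f["t"])@f["R"]; P[z<=0]=np.nan
    return P
def ray(f,u,v,h):
    d=np.array([(u-f["cx"])/f["fx"],(v-f["cy"])/f["fy"],1])@f["R"]; o=-f["t"]@f["R"]
    return o+d*(h-o[2])/d[2]
def proj(f,X):
    c=np.atleast_2d(X)@f["R"].T+f["t"]; return np.c_[c[:,0]/c[:,2]*f["fx"]+f["cx"],c[:,1]/c[:,2]*f["fy"]+f["cy"]]
def box(P,m):
    q=P[m]; (c,s,a)=cv2.minAreaRect((q[:,:2]*1000).astype(np.float32)); return len(q),np.round(c,1),np.round(s,1),round(a,2),np.round(np.nanmedian(q[:,2]),4)
E
python3 - <<'E'
from h import *
for n in("scene","top"):
    f=dict(np.load(n+"0.npz")); P=cloud(f); x,y,z=P[...,0],P[...,1],P[...,2]
    print(n)
    dis=lambda u,v:P[int(v/1.4),int(u/1.4)].round(3)
    pts={"scene":[(503,389),(661,490),(580,438),(299,359),(316,240),(432,287),(393,431),(346,334),(368,303),(450,400)],"top":[(497,296),(626,303),(560,299),(357,366),(373,326),(443,370),(322,293),(419,286),(480,350)]}[n]
    for p in pts: print(p,dis(*p))
    bm=(z>0.008)&(z<0.035)&(y<-0.08)&(y>-0.5)&(x>.45)&(x<.72)
    n_,l=cv2.connectedComponents(bm.astype(np.uint8))
    for i in range(1,n_):
        if (l==i).sum()>60: print("bar?",box(P,l==i))
    for lo,hi in((.14,.19),(.11,.14),(.07,.115)):
        m=(z>lo)&(z<hi)&(y<.45)&(y>-.1)&(x>.35)&(x<.72)
        n_,l=cv2.connectedComponents(m.astype(np.uint8),connectivity=8)
        for i in range(1,n_):
            if (l==i).sum()>4: print(lo,box(P,l==i))
E
```

```text
scene
(503, 389) [ 0.617 -0.156  0.025]
(661, 490) [ 0.59  -0.443  0.024]
(580, 438) [ 0.607 -0.303  0.02 ]
(299, 359) [0.459 0.152 0.098]
(316, 240) [0.645 0.241 0.145]
(432, 287) [0.662 0.02  0.149]
(393, 431) [ 0.448 -0.033  0.05 ]
(346, 334) [0.553 0.124 0.057]
(368, 303) [0.625 0.124 0.058]
(450, 400) [ 0.562 -0.085 -0.001]
bar? (1151, array([ 607.9, -300.1]), array([299.2,  24.3]), 84.9, np.float64(0.0187))
0.14 (59, array([651.6, 242.5]), array([20.2, 14.7]), 4.02, np.float64(0.1524))
0.14 (31, array([613.8, 238.8]), array([14. , 19.5]), 74.05, np.float64(0.1557))
0.14 (63, array([661.7,  23.1]), array([17.6, 14.1]), 3.24, np.float64(0.1518))
0.14 (29, array([623.7,  20.8]), array([16. , 13.8]), 4.0, np.float64(0.1575))
0.11 (89, array([631.2, 240.7]), array([33.1, 13.9]), 0.32, np.float64(0.1246))
0.11 (78, array([642.5,  22.1]), array([32.3, 13.8]), 3.45, np.float64(0.1245))
0.07 (134, array([565.8, 434.1]), array([30.6, 30.2]), 4.62, np.float64(0.0842))
0.07 (467, array([636.8, 131.8]), array([ 28.2, 247.8]), 3.03, np.float64(0.0827))
0.07 (309, array([458. , 403.5]), array
[... 692 characters left out ...]
19.5]), array([19.1, 13. ]), 9.5, np.float64(0.1554))
0.14 (29, array([614.5, 239.3]), array([14. , 17.8]), 87.55, np.float64(0.1539))
0.11 (27, array([647.8,  19.4]), array([12.2, 17.1]), 89.03, np.float64(0.1244))
0.11 (38, array([634.2, 239.7]), array([32.4, 14.2]), 4.05, np.float64(0.1242))
0.07 (248, array([637.9, 135.5]), array([ 21.7, 220.7]), 3.54, np.float64(0.0837))
0.07 (5, array([647.1,   7.6]), array([ 3.2, 10.5]), 87.62, np.float64(0.0723))
0.07 (99, array([568.5, 435.5]), array([31.4, 33. ]), 52.44, np.float64(0.0857))
0.07 (121, array([459.4, 401.3]), array([78.4, 78. ]), 6.69, np.float64(0.0822))
0.07 (56, array([466.3, 156.8]), array([21.7, 24.1]), 86.97, np.float64(0.101))
```

```bash
python3 - <<'E'
from h import *
from plant import state
from scipy.spatial.transform import Rotation as R
print(R.from_quat(state()["orientation"]).as_matrix().round(3))
for n in("scene","top"):
    f=dict(np.load(n+"0.npz")); P=cloud(f).reshape(-1,3)
    for y0 in np.arange(-.5,.4,.1):
        s=P[(P[:,1]>y0)&(P[:,1]<y0+.1)&(P[:,0]>.3)]
        o=[]
        for lo,hi in((.06,.12),(.17,.3),(.3,.45),(.45,.6),(.6,.9),(.9,1.5)):
            q=s[(s[:,2]>lo)&(s[:,2]<hi)]; o.append(round(np.percentile(q[:,0],1),3) if len(q)>5 else None)
        print(n,round(y0,1),o)
E
```

```text
[[-0.918 -0.001  0.397]
 [-0.397  0.002 -0.918]
 [ 0.    -1.    -0.002]]
scene -0.5 [np.float64(0.984), np.float64(0.832), None, None, None, None]
scene -0.4 [np.float64(0.808), np.float64(0.751), np.float64(0.759), None, None, None]
scene -0.3 [np.float64(0.815), np.float64(0.732), np.float64(0.77), np.float64(0.984), np.float64(0.602), None]
scene -0.2 [np.float64(0.751), np.float64(0.984), np.float64(0.984), np.float64(0.984), np.float64(0.601), None]
scene -0.1 [np.float64(0.771), np.float64(0.984), np.float64(0.984), np.float64(0.984), np.float64(0.605), None]
scene -0.0 [np.float64(0.632), np.float64(0.984), np.float64(0.984), None, None, None]
scene 0.1 [np.float64(0.453), np.float64(0.984), np.float64(0.984), None, None, None]
scene 0.2 [np.float64(0.623), np.float64(0.871), np.float64(1.078), None, None, None]
scene 0.3 [np.float64(0.421), np.float64(0.867), np.float64(1.076), None, None, None]
top -0.5 [None, None, None, None, np.float64(0.646), None]
top -0.4 [np.float64(0.81), np.float64(0.733), np.float64(0.749), None, np.float64(0.646), np.float64(0.653)]
top -0.3 [np.float64(0.818), np.float64(0.73), None, None, np.float64(0.606), np.float64(0.653)]
top -0.2 [np.float64(0.753), None, None, None, np.float64(0.604), np.float64(0.652)]
top -0.1 [np.float64(0.772), None, None, None, np.float64(0.616), np.float64(0.646)]
top -0.0 [np.float64(0.637), None, None, None, np.float64(0.646), np.float64(0.646)]
top 0.1 [np.float64(0.455), None, None, None, np.float64(0.611), np.float64(0.646)]
top 0.2 [np.float64(0.621), None, None, None, np.float64(0.604), np.float64(0.652)]
top 0.3 [np.float64(0.423), None, None, None, np.float64(0.606), np.float64(0.646)]
```

Emit:
carry_out(moves=[{"dp":[0.04,0.03,0],"yaw":0.12,"jaw":0.6},{"dp":[0.08,0.065,0],"yaw":0.25,"jaw":0.6},{"dp":[0.12,0.1,-0.01],"yaw":0.38,"jaw":0.6},{"dp":[0.16,0.135,-0.02],"yaw":0.52,"jaw":0.6},{"dp":[0.2,0.17,-0.03],"yaw":0.65,"jaw":0.6}], grip_force=60)

```text
clock: 0.72
tool_pos: [0.4585, -0.4248, 0.1999]
orientation: [-0.358, 0.61, -0.609, 0.358]
wrist_force: [-0.1, 0.1, -0.9]
finger_gap: 0.051
```

Emit:
carry_out(moves=[{"dp":[0.04,0.03,-0.01],"yaw":0.12,"jaw":0.6},{"dp":[0.08,0.065,-0.03],"yaw":0.24,"jaw":0.6},{"dp":[0.12,0.1,-0.06],"yaw":0.36,"jaw":0.6},{"dp":[0.1505,0.124,-0.1],"yaw":0.419,"jaw":0.6},{"dp":[0.1505,0.124,-0.12],"yaw":0.419,"jaw":0.6}])

```text
clock: 1.35
tool_pos: [0.6108, -0.2954, 0.077]
orientation: [-0.478, 0.522, -0.518, 0.479]
wrist_force: [0.1, 0.1, 0.2]
finger_gap: 0.0512
```

```bash
cat >> h.py <<'E'
from scipy.spatial.transform import Rotation as Rt
def pose():
    from plant import state
    s=state(); M=Rt.from_quat(s["orientation"]).as_matrix()
    print(round(s["clock"],2),"tcp",s["tool_pos"].round(4),"jaw dir",np.round(np.arctan2(M[1,2],M[0,2]),4),"tilt",M[:,1].round(3),"F",s["wrist_force"].round(1),"T",s["ft_torque"].round(2),"gap",round(s["finger_gap"],4),"q",s["joint_positions"].round(2))
    return s
E
python3 -c "
from h import *
pose()"
```

```text
1.35 tcp [ 0.6108 -0.2954  0.077 ] jaw dir -0.0834 tilt [-0.003  0.005 -1.   ] F [0.1 0.1 0.2] T [ 0.01  0.02 -0.04] gap 0.0512 q [ 0.53  0.85 -0.21  1.54  0.23  0.78  0.14]
```

Emit:
carry_out(moves=[{"dp":[-0.002,-0.0055,-0.02],"yaw":-0.007,"jaw":0.6},{"dp":[-0.002,-0.0055,-0.045],"yaw":-0.007,"jaw":0.6},{"dp":[-0.002,-0.0055,-0.06],"yaw":-0.007,"jaw":0.6},{"dp":[-0.002,-0.0055,-0.068],"yaw":-0.007,"jaw":0.6},{"dp":[-0.002,-0.0055,-0.07],"yaw":-0.007,"jaw":0.6}])

```text
clock: 1.98
tool_pos: [0.6087, -0.3015, 0.007]
orientation: [-0.476, 0.524, -0.52, 0.477]
wrist_force: [0.2, -0.1, 0.9]
finger_gap: 0.0512
```

Emit:
carry_out(moves=[{"dp":[0,0,-0.001],"yaw":0,"jaw":0.4},{"dp":[0,0,-0.001],"yaw":0,"jaw":0.2},{"dp":[0,0,-0.001],"yaw":0,"jaw":0},{"dp":[0,0,-0.001],"yaw":0,"jaw":0},{"dp":[0,0,-0.001],"yaw":0,"jaw":0}], grip_force=70)

```text
clock: 2.6
tool_pos: [0.6093, -0.3017, 0.007]
orientation: [-0.476, 0.524, -0.521, 0.477]
wrist_force: [-0.6, 0.4, 6.1]
finger_gap: 0.0141
```

```bash
python3 -c "
from h import *
pose()"
```

```text
2.6 tcp [ 0.6093 -0.3017  0.007 ] jaw dir -0.0911 tilt [-0.002  0.004 -1.   ] F [-0.6  0.4  6.1] T [0.01 0.12 0.02] gap 0.0141 q [ 0.53  0.95 -0.19  1.56  0.25  0.66  0.13]
```

Emit:
carry_out(moves=[{"dp":[0,0,0.01],"yaw":0,"jaw":0},{"dp":[0,0,0.03],"yaw":0,"jaw":0},{"dp":[0,0,0.05],"yaw":0,"jaw":0},{"dp":[0,0,0.06],"yaw":0,"jaw":0},{"dp":[0,0,0.06],"yaw":0,"jaw":0}], grip_force=90)

```text
clock: 3.22
tool_pos: [0.61, -0.3021, 0.0684]
orientation: [-0.476, 0.523, -0.522, 0.477]
wrist_force: [-0.3, -0.2, -3.7]
finger_gap: 0.0132
```

```bash
python3 - <<'E'
from h import *
from plant import grab_frame
s=pose()
f=grab_frame("scene"); np.savez("scene1.npz",**f)
P=cloud(f);z=P[...,2];x=P[...,0];y=P[...,1]
for name,t in(("L",.14),("R",-.14)):
    m=(z>.05)&(z<.12)&(abs(y-(-.302+t))<.025)&(abs(x-.61)<.07)
    q=P[m]; print(name,len(q),np.median(q,0).round(4),q[:,2].max().round(4))
m=(z>.04)&(z<.095)&(y>-.47)&(y<-.14)&(abs(x-.61)<.04)&(abs(y+.302)>.05)
print(box(P,m))
cv2.imwrite("pics/scene1.png",cv2.resize(f["frame"][200:,250:,::-1],None,fx=2,fy=2))
E
```

```text
3.23 tcp [ 0.61   -0.3021  0.0684] jaw dir -0.0912 tilt [ 0.     0.003 -1.   ] F [-0.3 -0.2 -3.7] T [-0.05  0.06  0.01] gap 0.0132 q [ 0.54  0.87 -0.21  1.54  0.23  0.76  0.14]
L 159 [ 0.6172 -0.1665  0.0805] 0.0864
  return _methods._mean(a, axis=axis, dtype=dtype,
  ret = um.true_divide(
Traceback (most recent call last):
ValueError: zero-size array to reduction operation maximum which has no identity
```

Emit:
carry_out(moves=[{"dp":[0,0.0,0.035],"yaw":0,"jaw":0},{"dp":[0,0.01,0.075],"yaw":0.02,"jaw":0},{"dp":[0.005,0.03,0.11],"yaw":0.04,"jaw":0},{"dp":[0.01,0.06,0.135],"yaw":0.06,"jaw":0},{"dp":[0.01,0.1,0.14],"yaw":0.08,"jaw":0}])

```text
clock: 3.9
tool_pos: [0.6202, -0.2022, 0.2087]
orientation: [-0.496, 0.503, -0.503, 0.498]
wrist_force: [-0.3, 0.0, -3.8]
finger_gap: 0.0136
```

Emit:
carry_out(moves=[{"dp":[0,0.04,0],"yaw":0.01,"jaw":0},{"dp":[0.005,0.085,0],"yaw":0.02,"jaw":0},{"dp":[0.01,0.13,0],"yaw":0.03,"jaw":0},{"dp":[0.01,0.175,0],"yaw":0.04,"jaw":0},{"dp":[0.015,0.215,0],"yaw":0.05,"jaw":0}])

```text
clock: 4.53
tool_pos: [0.6342, 0.0147, 0.2077]
orientation: [-0.509, 0.491, -0.489, 0.51]
wrist_force: [0.4, -0.1, -3.1]
finger_gap: 0.0132
```

```bash
python3 -c "
from h import *
pose()"
```

```text
4.53 tcp [0.6342 0.0147 0.2077] jaw dir 0.0388 tilt [-0.001  0.002 -1.   ] F [ 0.4 -0.1 -3.1] T [-0.   -0.07 -0.04] gap 0.0132 q [ 0.1   0.64 -0.27  1.58  0.2   0.95 -0.2 ]
```

Remaining: dp (0.004, 0.116), yaw +0.013.

Emit:
carry_out(moves=[{"dp":[0.002,0.04,0],"yaw":0.005,"jaw":0},{"dp":[0.003,0.08,0],"yaw":0.01,"jaw":0},{"dp":[0.004,0.105,0],"yaw":0.013,"jaw":0},{"dp":[0.004,0.116,0],"yaw":0.013,"jaw":0},{"dp":[0.004,0.116,0],"yaw":0.013,"jaw":0}])

```text
clock: 5.15
tool_pos: [0.6377, 0.1307, 0.2071]
orientation: [0.513, -0.488, 0.486, -0.513]
wrist_force: [0.4, -0.8, -2.7]
finger_gap: 0.0137
```

```bash
python3 - <<'E'
from h import *
from plant import grab_frame
s=pose()
for n in("scene","top"):
    f=grab_frame(n); np.savez(n+"2.npz",**f)
    P=cloud(f);z=P[...,2];x=P[...,0];y=P[...,1]
    for lab,lo,hi in(("R",-.03,.06),("L",.2,.3)):
        m=(z>.2)&(z<.235)&(y>lo)&(y<hi)&(abs(x-.64)<.04)
        if m.sum()>5: print(n,lab,box(P,m),np.median(P[m],0).round(4))
    cr=f["frame"][130:290,190:340] if n=="scene" else f["frame"][150:290,200:340]
    cv2.imwrite(f"pics/{n}2.png",cv2.resize(cr[:,:,::-1],None,fx=4,fy=4,interpolation=cv2.INTER_CUBIC))
E
```

```text
5.15 tcp [0.6377 0.1307 0.2071] jaw dir 0.0526 tilt [-0.003  0.002 -1.   ] F [ 0.4 -0.8 -2.7] T [-0.04 -0.04 -0.01] gap 0.0137 q [-0.09  0.67 -0.27  1.53  0.2   0.97 -0.36]
scene R (386, array([643.9,  20.8]), array([24.1, 78.5]), 0.59, np.float64(0.2187)) [0.6381 0.0164 0.2187]
scene L (322, array([632.3, 239.8]), array([24.2, 80. ]), 5.97, np.float64(0.2182)) [0.6263 0.2421 0.2182]
top R (160, array([645.9,  11.5]), array([64.1, 22.2]), 89.07, np.float64(0.2202)) [0.6436 0.0075 0.2202]
top L (196, array([629.9, 239.3]), array([77.7, 23.2]), 89.1, np.float64(0.2198)) [0.6316 0.2436 0.2198]
```

View pics/scene2.png

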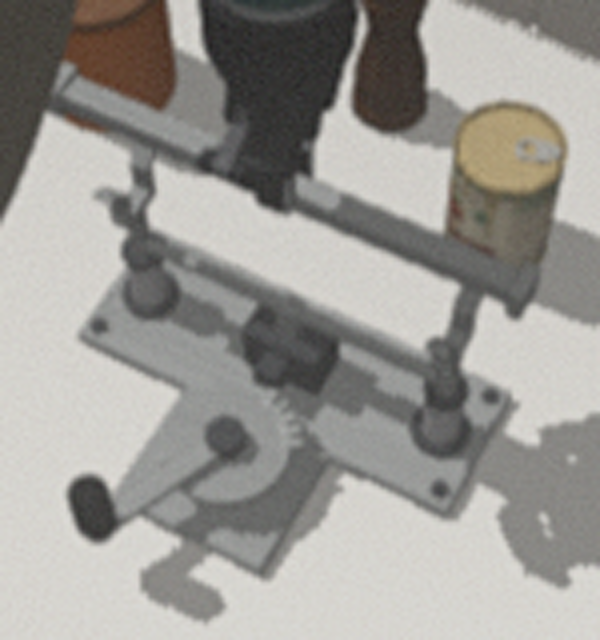

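The view shows the bar level, with its ends at (60,88) and (525,285), straight above the fork tops at about (130,190) and (455,330). The measured axis matches the notch line within 1–2 mm, so I'll lower it.

Emit:
carry_out(moves=[{"dp":[0,0,-0.015],"yaw":0,"jaw":0},{"dp":[0,0,-0.03],"yaw":0,"jaw":0},{"dp":[0,0,-0.04],"yaw":0,"jaw":0},{"dp":[0,0,-0.05],"yaw":0,"jaw":0},{"dp":[0,0,-0.055],"yaw":0,"jaw":0}])

```text
clock: 5.88
tool_pos: [0.6379, 0.1286, 0.1514]
orientation: [0.513, -0.488, 0.486, -0.512]
wrist_force: [0.9, 0.4, -2.7]
finger_gap: 0.0132
```

```bash
python3 -c "
from h import *
pose()"
```

```text
5.88 tcp [0.6379 0.1286 0.1514] jaw dir 0.05 tilt [-0.003  0.    -1.   ] F [ 0.9  0.4 -2.7] T [-0.    0.    0.01] gap 0.0132 q [-0.09  0.73 -0.26  1.58  0.22  0.86 -0.38]
```

Emit:
carry_out(moves=[{"dp":[0,0.001,-0.006],"yaw":0.002,"jaw":0},{"dp":[0,0.001,-0.011],"yaw":0.002,"jaw":0},{"dp":[0,0.001,-0.015],"yaw":0.002,"jaw":0},{"dp":[0,0.001,-0.018],"yaw":0.002,"jaw":0},{"dp":[0,0.001,-0.02],"yaw":0.002,"jaw":0}])

```text
clock: 6.5
tool_pos: [0.638, 0.1296, 0.1313]
orientation: [0.513, -0.488, 0.486, -0.512]
wrist_force: [1.1, -0.5, -2.4]
finger_gap: 0.0133
```

```bash
python3 -c "
from h import *
pose()"
```

```text
6.5 tcp [0.638  0.1296 0.1313] jaw dir 0.052 tilt [-0.003  0.    -1.   ] F [ 1.1 -0.5 -2.4] T [0.03 0.03 0.02] gap 0.0133 q [-0.1   0.75 -0.25  1.6   0.23  0.82 -0.39]
```

In the notches with no side force. Continuing down until the weight comes off.

Emit:
carry_out(moves=[{"dp":[0,0,-0.001],"yaw":0,"jaw":0},{"dp":[0,0,-0.002],"yaw":0,"jaw":0},{"dp":[0,0,-0.003],"yaw":0,"jaw":0},{"dp":[0,0,-0.004],"yaw":0,"jaw":0},{"dp":[0,0,-0.004],"yaw":0,"jaw":0}])

```text
clock: 7.12
tool_pos: [0.638, 0.1295, 0.1279]
orientation: [0.513, -0.488, 0.486, -0.512]
wrist_force: [-1.2, -0.2, 1.4]
finger_gap: 0.0135
```

```bash
python3 - <<'E'
from h import *
from plant import grab_frame
pose()
f=grab_frame("scene"); np.savez("scene3.npz",**f)
P=cloud(f);z=P[...,2];x=P[...,0];y=P[...,1]
for lab,lo,hi in(("Rcap",-.03,-.008),("Rin",.035,.07),("Lin",.19,.225),("Lcap",.265,.29)):
    m=(z>.12)&(z<.16)&(y>lo)&(y<hi)&(abs(x-.64)<.03); q=P[m]
    if len(q)>5: print(lab,len(q),np.percentile(q[:,2],[50,85]).round(4),np.median(q,0).round(3))
E
```

```text
7.12 tcp [0.638  0.1295 0.1279] jaw dir 0.0519 tilt [-0.003  0.    -1.   ] F [-1.2 -0.2  1.4] T [-0.05  0.31  0.04] gap 0.0135 q [-0.1   0.76 -0.25  1.6   0.23  0.82 -0.39]
Rcap 72 [0.1425 0.1446] [ 0.64  -0.015  0.142]
Rin 130 [0.1389 0.1407] [0.638 0.052 0.139]
Lin 116 [0.1392 0.1406] [0.629 0.208 0.139]
```

Emit:
carry_out(moves=[{"dp":[0,0,-0.001],"yaw":0,"jaw":0},{"dp":[0,0,-0.0015],"yaw":0,"jaw":0}])

```text
clock: 7.42
tool_pos: [0.6381, 0.1295, 0.1276]
orientation: [0.513, -0.488, 0.486, -0.512]
wrist_force: [-4.3, -1.8, 9.6]
finger_gap: 0.0133
```

```bash
python3 -c "
from h import *
pose()"
```

```text
7.42 tcp [0.6381 0.1295 0.1276] jaw dir 0.0518 tilt [-0.002  0.    -1.   ] F [-4.3 -1.8  9.6] T [-0.17  0.97  0.03] gap 0.0133 q [-0.1   0.76 -0.25  1.6   0.23  0.82 -0.39]
```

The bar stops firmly at the predicted height, so it's seated. Release and rise.

Emit:
carry_out(moves=[{"dp":[0,0,0],"yaw":0,"jaw":0.25},{"dp":[0,0,0],"yaw":0,"jaw":0.5},{"dp":[0,0,0],"yaw":0,"jaw":0.5},{"dp":[0,0,0.0],"yaw":0,"jaw":0.5}])

```text
clock: 7.92
tool_pos: [0.6381, 0.1296, 0.1274]
orientation: [0.513, -0.488, 0.486, -0.512]
wrist_force: [0.2, 0.0, 0.1]
finger_gap: 0.0429
```

Emit:
carry_out(moves=[{"dp":[0,0,0.01],"yaw":0,"jaw":0.5},{"dp":[0,0,0.03],"yaw":0,"jaw":0.5},{"dp":[0,0,0.06],"yaw":0,"jaw":0.5},{"dp":[0,0,0.09],"yaw":0,"jaw":0.5},{"dp":[0,0,0.09],"yaw":0,"jaw":0.5}])

```text
clock: 8.55
tool_pos: [0.64, 0.1302, 0.2209]
orientation: [-0.511, 0.486, -0.487, 0.514]
wrist_force: [1.1, 0.6, -0.1]
finger_gap: 0.0427
```

```bash
python3 - <<'E'
from h import *
from plant import grab_frame
pose()
f=grab_frame("scene"); np.savez("scene4.npz",**f)
P=cloud(f);z=P[...,2];x=P[...,0];y=P[...,1]
for lab,lo,hi in(("Rcap",-.03,-.008),("Rin",.035,.07),("Lin",.19,.225),("Lcap",.265,.29)):
    m=(z>.12)&(z<.16)&(y>lo)&(y<hi)&(abs(x-.64)<.03); q=P[m]
    if len(q)>5: print(lab,len(q),np.percentile(q[:,2],[50,85]).round(4),np.median(q,0).round(3))
m=(z>.07)&(z<.115)&(abs(x-.464)<.04)&(abs(y-.158)<.04); print("knob",box(P,m),np.percentile(P[m],95,axis=0).round(4))
cv2.imwrite("pics/scene4.png",cv2.resize(f["frame"][130:290,190:340,::-1],None,fx=4,fy=4,interpolation=cv2.INTER_CUBIC))
E
```

```text
8.55 tcp [0.64   0.1302 0.2209] jaw dir 0.0517 tilt [ 0.004  0.002 -1.   ] F [ 1.1  0.6 -0.1] T [-0.03 -0.05  0.06] gap 0.0427 q [-0.08  0.65 -0.27  1.52  0.2   0.99 -0.36]
Rcap 73 [0.1413 0.1446] [ 0.64  -0.015  0.141]
Rin 128 [0.1391 0.1409] [0.638 0.052 0.139]
Lin 116 [0.1389 0.1407] [0.629 0.207 0.139]
Lcap 71 [0.1408 0.1446] [0.624 0.272 0.141]
knob (130, array([463.3, 158.4]), array([21.1, 24.3]), 86.37, np.float64(0.099)) [0.4718 0.1665 0.1047]
```

View pics/scene4.png

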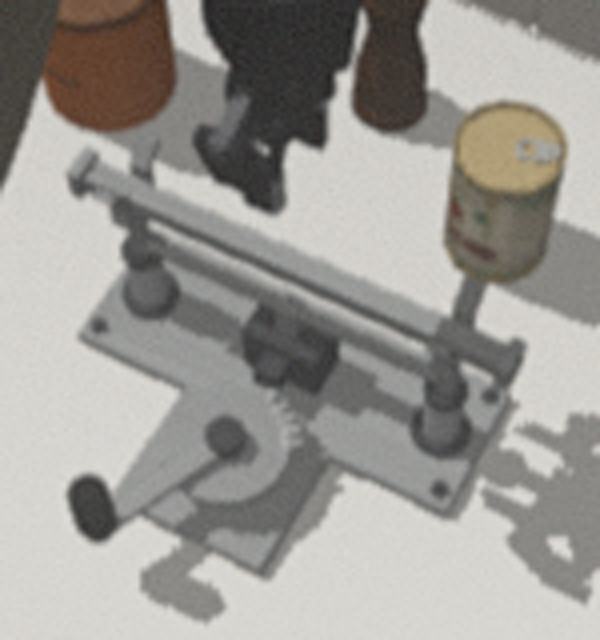

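The bar sits level in both forks, its ends at (85,170) and (515,365), and the knob is at (92,507). Next, the knob.

Emit:
carry_out(moves=[{"dp":[-0.02,0,0],"yaw":0.16,"jaw":0.7},{"dp":[-0.04,0.005,0],"yaw":0.32,"jaw":0.7},{"dp":[-0.06,0.01,0],"yaw":0.48,"jaw":0.7},{"dp":[-0.08,0.015,0],"yaw":0.64,"jaw":0.7},{"dp":[-0.1,0.02,0],"yaw":0.8,"jaw":0.7}])

```text
clock: 9.22
tool_pos: [0.5374, 0.1496, 0.2181]
orientation: [0.663, -0.248, 0.246, -0.662]
wrist_force: [0.4, -0.2, 0.2]
finger_gap: 0.0598
```

Emit:
carry_out(moves=[{"dp":[-0.02,0.002,0],"yaw":0.16,"jaw":0.7},{"dp":[-0.04,0.004,0],"yaw":0.32,"jaw":0.7},{"dp":[-0.06,0.006,0],"yaw":0.48,"jaw":0.7},{"dp":[-0.076,0.008,0],"yaw":0.64,"jaw":0.7},{"dp":[-0.076,0.008,0],"yaw":0.77,"jaw":0.7}])

```text
clock: 9.85
tool_pos: [0.4595, 0.1573, 0.2175]
orientation: [0.708, 0.021, -0.024, -0.706]
wrist_force: [0.4, 0.4, 0.5]
finger_gap: 0.0599
```

```bash
python3 -c "
from h import *
pose()"
```

```text
9.85 tcp [0.4595 0.1573 0.2175] jaw dir 1.6332 tilt [-0.004 -0.002 -1.   ] F [0.4 0.4 0.5] T [ 0.03 -0.04  0.02] gap 0.0599 q [ 0.13  0.5  -0.74  1.96  0.45  0.85  0.77]
```

Emit:
carry_out(moves=[{"dp":[0.0045,0.001,-0.04],"yaw":0,"jaw":0.7},{"dp":[0.0045,0.001,-0.08],"yaw":0,"jaw":0.7},{"dp":[0.0045,0.001,-0.11],"yaw":0,"jaw":0.7},{"dp":[0.0045,0.001,-0.135],"yaw":0,"jaw":0.7},{"dp":[0.0045,0.001,-0.15],"yaw":0,"jaw":0.7}])

```text
clock: 10.48
tool_pos: [0.4629, 0.1579, 0.0658]
orientation: [0.708, 0.02, -0.025, -0.706]
wrist_force: [-0.1, 0.6, 0.1]
finger_gap: 0.0599
```

```bash
python3 -c "
from h import *
pose()"
```

```text
10.47 tcp [0.4629 0.1579 0.0658] jaw dir 1.6336 tilt [-0.007 -0.003 -1.   ] F [-0.1  0.6  0.1] T [ 0.03 -0.    0.03] gap 0.0599 q [-0.04  0.73 -0.52  2.08  0.72  0.52  0.54]
```

Emit:
carry_out(moves=[{"dp":[0.001,0.0005,0],"yaw":0,"jaw":0.5},{"dp":[0.001,0.0005,0],"yaw":0,"jaw":0.3},{"dp":[0.001,0.0005,0],"yaw":0,"jaw":0.1},{"dp":[0.001,0.0005,0],"yaw":0,"jaw":0.1},{"dp":[0.001,0.0005,0],"yaw":0,"jaw":0.1}], grip_force=60)

```text
clock: 11.1
tool_pos: [0.4644, 0.1596, 0.0665]
orientation: [0.707, 0.021, -0.024, -0.706]
wrist_force: [0.1, 3.7, 3.1]
finger_gap: 0.0233
```

```bash
cat >> h.py <<'E'
A=np.array([.5531,.1266]); S=.052
def lev(off=(0,0)):
    s=pose(); d=s["tool_pos"][:2]-off-A; c,n=np.cos(S),np.sin(S); l=np.array([c*d[0]+n*d[1],-n*d[0]+c*d[1]])
    print("lever a",round(.4-np.arctan2(l[1],-l[0]),3),"r",round(np.hypot(*l),4)); return s
def kpos(a):
    c,n=np.cos(S),np.sin(S); x,y=-.095*np.cos(.4-a),.095*np.sin(.4-a)
    return A+[c*x-n*y,n*x+c*y]
E
python3 -c "
from h import *
s=lev()
for a in (0,.1,.2,.3,.4,.5,.6,.66,.7,.73,.75): print(a,(kpos(a)-kpos(0)).round(4))"
```

```text
11.1 tcp [0.4644 0.1596 0.0665] jaw dir 1.6341 tilt [-0.005 -0.001 -1.   ] F [0.1 3.7 3.1] T [0.88 0.12 0.01] gap 0.0233 q [-0.04  0.73 -0.52  2.07  0.72  0.53  0.54]
lever a -0.008 r 0.0946
0 [0. 0.]
0.1 [-0.0028 -0.0091]
0.2 [-0.0047 -0.0184]
0.3 [-0.0056 -0.0278]
0.4 [-0.0056 -0.0373]
0.5 [-0.0046 -0.0468]
0.6 [-0.0027 -0.0561]
0.66 [-0.0011 -0.0616]
0.7 [ 0.0001 -0.0652]
0.73 [ 0.0012 -0.0678]
0.75 [ 0.0019 -0.0696]
```

Emit:
carry_out(moves=[{"dp":[-0.002,-0.006,0],"yaw":0,"jaw":0.1},{"dp":[-0.0035,-0.012,0],"yaw":0,"jaw":0.1},{"dp":[-0.0047,-0.018,0],"yaw":0,"jaw":0.1},{"dp":[-0.0055,-0.024,0],"yaw":0,"jaw":0.1},{"dp":[-0.0056,-0.028,0],"yaw":0,"jaw":0.1}], grip_force=70)

```text
clock: 11.72
tool_pos: [0.4589, 0.1331, 0.0666]
orientation: [-0.706, -0.021, 0.024, 0.707]
wrist_force: [-0.2, 5.7, 0.5]
finger_gap: 0.0231
```

```bash
python3 -c "
from h import *
s=lev()
for a in (.3,.35,.4,.45,.5,.55,.6,.65): print(a,(kpos(a)-s['tool_pos'][:2]).round(4))"
```

```text
11.72 tcp [0.4589 0.1331 0.0666] jaw dir 1.6354 tilt [-0.004  0.002 -1.   ] F [-0.2  5.7  0.5] T [ 1.24  0.16 -0.03] gap 0.0231 q [ 0.01  0.72 -0.51  2.11  0.73  0.5   0.57]
lever a 0.279 r 0.0944
0.3 [-0.0007 -0.002 ]
0.35 [-0.0008 -0.0067]
0.4 [-0.0007 -0.0115]
0.45 [-0.0004 -0.0162]
0.5 [ 0.0002 -0.0209]
0.55 [ 0.0011 -0.0256]
0.6 [ 0.0022 -0.0302]
0.65 [ 0.0034 -0.0348]
```

First click done. Now to about 0.52 (second notch).

Emit:
carry_out(moves=[{"dp":[-0.0007,-0.005,0],"yaw":0,"jaw":0.1},{"dp":[-0.0008,-0.01,0],"yaw":0,"jaw":0.1},{"dp":[-0.0006,-0.015,0],"yaw":0,"jaw":0.1},{"dp":[-0.0002,-0.02,0],"yaw":0,"jaw":0.1},{"dp":[0.0005,-0.023,0],"yaw":0,"jaw":0.1}])

```text
clock: 12.35
tool_pos: [0.4601, 0.1116, 0.0666]
orientation: [-0.705, -0.022, 0.024, 0.708]
wrist_force: [0.2, 6.3, -2.9]
finger_gap: 0.0228
```

```bash
python3 -c "
from h import *
s=lev()
for a in (.55,.6,.65,.7,.73,.75): print(a,(kpos(a)-s['tool_pos'][:2]).round(4))"
```

```text
12.35 tcp [0.4601 0.1116 0.0666] jaw dir 1.6364 tilt [-0.003  0.005 -1.   ] F [ 0.2  6.3 -2.9] T [ 1.19 -0.08  0.01] gap 0.0228 q [ 0.05  0.71 -0.52  2.12  0.74  0.49  0.6 ]
lever a 0.508 r 0.0942
0.55 [-0.     -0.0041]
0.6 [ 0.001  -0.0087]
0.65 [ 0.0023 -0.0132]
0.7 [ 0.0038 -0.0177]
0.73 [ 0.0049 -0.0204]
0.75 [ 0.0056 -0.0222]
```

Emit:
carry_out(moves=[{"dp":[0,-0.005,0],"yaw":0,"jaw":0.1},{"dp":[0.0015,-0.01,0],"yaw":0,"jaw":0.1},{"dp":[0.0028,-0.015,0],"yaw":0,"jaw":0.1},{"dp":[0.0045,-0.02,0],"yaw":0,"jaw":0.1},{"dp":[0.005,-0.0215,0],"yaw":0,"jaw":0.1}])

```text
clock: 12.98
tool_pos: [0.4657, 0.0916, 0.0666]
orientation: [-0.704, -0.023, 0.024, 0.709]
wrist_force: [1.3, 6.4, -4.7]
finger_gap: 0.023
```

```bash
python3 - <<'E'
from h import *
from plant import grab_frame
s=lev(); print((kpos(.73)-s['tool_pos'][:2]).round(4))
f=grab_frame("scene"); P=cloud(f);z=P[...,2];x=P[...,0];y=P[...,1]
for lab,lo,hi in(("Rcap",-.03,-.008),("Rin",.035,.07),("Lin",.19,.225),("Lcap",.265,.29)):
    m=(z>.155)&(z<.19)&(y>lo)&(y<hi)&(abs(x-.635)<.03); q=P[m]
    if len(q)>5: print(lab,len(q),np.percentile(q[:,2],[50,85]).round(4),np.median(q,0).round(3))
cv2.imwrite("pics/scene5.png",cv2.resize(f["frame"][:,:,::-1],None,fx=1.4,fy=1.4))
pose()
E
```

```text
12.97 tcp [0.4657 0.0916 0.0666] jaw dir 1.6374 tilt [-0.002  0.008 -1.   ] F [ 1.3  6.4 -4.7] T [ 1.2  -0.13  0.03] gap 0.023 q [ 0.1   0.72 -0.52  2.12  0.75  0.49  0.65]
lever a 0.729 r 0.0941
[-0.0008 -0.0004]
Rcap 76 [0.1783 0.181 ] [ 0.64  -0.015  0.178]
13.03 tcp [0.4657 0.0915 0.0666] jaw dir 1.6371 tilt [-0.002  0.007 -1.   ] F [ 1.8  6.7 -3.6] T [ 1.11 -0.24  0.  ] gap 0.023 q [ 0.1   0.72 -0.52  2.12  0.75  0.49  0.65]
```

View pics/scene5.png

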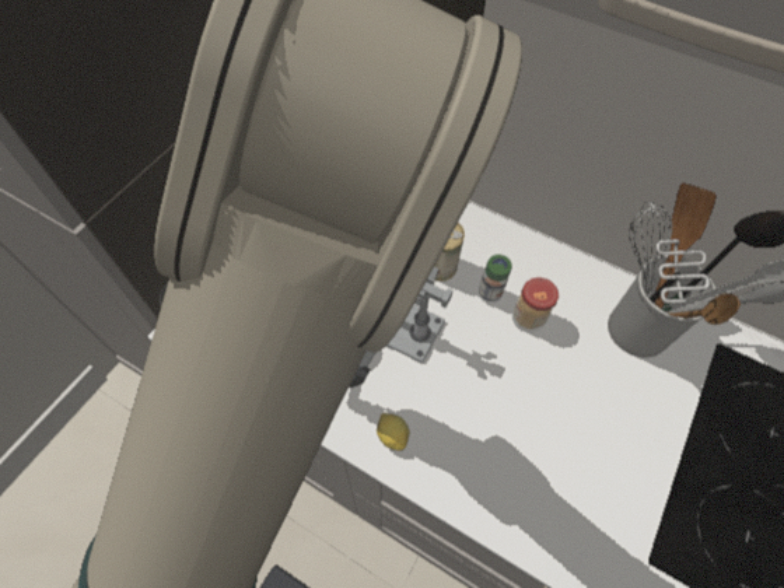

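The arm hides most of the stand, but the right cap (440,290) is visible and has risen 36.4 mm, which means a ≈ 0.73. I'll settle for a moment, check the left end from the top camera by depth, and hand in.

Emit:
carry_out(moves=[{"dp":[0,-0.001,0],"yaw":0,"jaw":0.1},{"dp":[0,-0.001,0],"yaw":0,"jaw":0.1},{"dp":[0,-0.001,0],"yaw":0,"jaw":0.1}])

```text
clock: 13.4
tool_pos: [0.4657, 0.0917, 0.0666]
orientation: [-0.703, -0.023, 0.024, 0.71]
wrist_force: [0.0, 6.4, -3.1]
finger_gap: 0.0231
```

```bash
python3 - <<'E'
from h import *
from plant import grab_frame
lev()
for n in("scene","top"):
    f=grab_frame(n); P=cloud(f);z=P[...,2];x=P[...,0];y=P[...,1]
    for lab,lo,hi in(("Rcap",-.03,-.008),("Rin",.035,.07),("Lin",.19,.225),("Lcap",.265,.29)):
        m=(z>.155)&(z<.2)&(y>lo)&(y<hi)&(abs(x-.635)<.03); q=P[m]
        if len(q)>5: print(n,lab,len(q),np.percentile(q[:,2],[50,85]).round(4),np.median(q,0).round(3))
lev()
E
```

```text
13.4 tcp [0.4657 0.0917 0.0666] jaw dir 1.6381 tilt [-0.002  0.009 -1.   ] F [ 0.   6.4 -3.1] T [ 0.95  0.04 -0.04] gap 0.0231 q [ 0.11  0.72 -0.52  2.12  0.75  0.49  0.65]
lever a 0.728 r 0.0941
scene Rcap 77 [0.1788 0.1815] [ 0.64  -0.015  0.179]
top Rcap 41 [0.1784 0.1814] [ 0.646 -0.014  0.178]
top Rin 76 [0.1772 0.1798] [0.641 0.052 0.177]
top Lin 79 [0.1768 0.1801] [0.634 0.207 0.177]
top Lcap 40 [0.1794 0.1828] [0.63  0.271 0.179]
13.5 tcp [0.4658 0.0917 0.0666] jaw dir 1.6381 tilt [-0.001  0.009 -1.   ] F [ 0.   5.8 -2.9] T [0.96 0.07 0.02] gap 0.0229 q [ 0.11  0.72 -0.52  2.12  0.75  0.49  0.65]
lever a 0.728 r 0.0941
```

The bar is level and lifted at both ends, and the lever is holding steady at 0.728.

```bash
python3 -c "
from plant import job
print(job.close_job())"
```

```text
the job is handed in; nothing more can be done
None
```

I laid the spit bar in both notches and pressed it down until it stopped at the expected height, with about 10 N of push. I then released it, gripped the knob and swung the lever three clicks. I handed the job in at about 13.5 s, still holding the knob at the third click.

- **Lever:** it held steady at about 0.728 rad (third notch 0.73, fourth tooth top 0.86), with about 6 N of push at the wrist.
- **Bar:** depth from the top camera showed it level at both ends. The right cap had risen about 36–37 mm, which agrees with the lever angle.
- **Bystanders:** nothing touched them as far as I could tell. The arm hid the left side of the last scene picture, and I did not measure their positions again at the end.
- **Disagreements:** the finger opening read about 2 mm under the true width on both the bar and the knob, and both grips held. No check failed.

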